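Contact test on the loaded test case

ROBOT

A 6-joint arm with a two-finger parallel gripper is mounted at the origin on the work surface. World frame = base frame: x ahead of the robot, y to its left, z up, the work surface at z = 0. Lengths are in m, angles in rad, forces in N, time in s.
With the tool pointing down it reaches from about 0.325 to 0.9 m from the base axis. Payload 3.5 kg.
Tool frame: the origin (TCP) lies between the finger pads; the fingertips stand r.tip_reach ahead of it and the grasp point (between the pads) lies 5 mm behind it (r.tip_reach is the distance from the TCP to the fingertips, in m); z points along the fingers, y is the line along which they close (so a half turn about z gives the same grasp; the last joint's range is limited). The gripper opens to 85 mm and grips with 20 to 120 N. Pads are 22 mm wide; open, the fingers measure 114 mm over their backs; the gripper's body (76 mm by 85 mm) begins 54 mm behind the grasp point. The pads swing forward as they close: fully open they stand 13 mm farther back than shut.
Start: joints at [1.135, 0.276, -0.026, 1.268, 0, 1.467], TCP at [0.204, 0.591, 0.245] pointing down, gripper open.
Joint ranges: [-3.12, 3.12], [-0.85, 1.88], [-1.08, 1.24], [-1.95, 2.15], [-1.57, 1.53], [-3.14, 3.14]. Speed limits (rad/s): [2.57, 2.57, 3.14, 3.14, 3.14, 3.14].

INTERFACE

Orientations are given as a 3x3 rotation matrix whose columns are the frame's x, y, z axes.
In Python, from bench import r gives the robot as it stands.
- The arm moves only by the shell command python3 -m creep 'ROWS'. ROWS is JSON, one flat list of numbers, 7 for each row, row after row: the finger opening in mm, from 0 to 85.4, then the shift along the world's x, y, z normalised to -1 to 1, where 1 is 15 cm, then the turn, a rotation vector about the world's x, y, z normalised to -1 to 1, where 1 is pi rad. A call has 1 to 20 rows; each row is the pose to reach, as a shift and turn from the pose commanded when the call began, turning the shorter way round; what a row does not reach only later rows make up. A row lasts 1/10 s, in which the tool goes at most 50 mm and 8.59 degrees, less where a joint would pass 70% of its speed; a pose out of reach is approached as far as the arm can. A call with a number of a shift or a turn outside -1 to 1 is refused whole. A call with a gripper value outside its range is refused whole. The fingers move at their own pace and stop on an object; the grip force is fixed at half the most. Time passes only in rows, so rows that repeat a pose let the fingers close. It gives the time, the measured TCP pose, the force, the opening and the grip force at its end, in the units of the state.
- r.state(): the state, without advancing time (a new reading comes with each control period).
- r.capture(name): name is "side" or "top"; returns a dict with "pixels" (384x512x3 uint8, red, green, blue), "fovy" (degrees; the focal length in pixels is half the picture's height over the tangent of half this angle, whatever the lens; pixels are square), "cx", "cy" (the principal point, pixels), "dist_coeffs" ([k1, k2, p1, p2, k3] as OpenCV has them; the pictures are not rectified), "eye" and "rotation" of the camera in the world. Camera axes: x right, y up, looking along -z (the intrinsics and any distortion apply to the point x, -y, -z); pixel columns grow to the right and rows downward; lengths in m; the calibration is good to about 2 mm. A picture is of the moment at which its call begins. There is no depth.
- r.hand_in(): hands the job in; it is judged then, once.
The state is a dict: "t": time; "joint_positions": joint angles; "joint_vel": joint speeds; "joint_efforts": joint torques, N m; "eef_pos": TCP position; "tcp_rot": TCP orientation; "wrist_force": force on the tool from outside, world axes, zero at the start; "wrist_torque": the same for the moment, N m; "width": finger opening in m; "finger_force": force on a finger pad.
Only numpy, scipy, OpenCV 4.12 (cv2) and the standard library are available. Lean on these libraries where they do the work, as an engineer would, in place of code of your own. Each camera call takes 0.05 s, during which the arm holds its last target. There are 200 camera calls.

TASK

Lift the lids of the light grey test cases to find the one that holds the assembled circuit board (the others hold bare boards), and open that lid fully upright so that it stays open. Press that case's spring plunger gently straight down until you feel its stop, without forcing it, hold it there for a full second, then let it come all the way up. Do not push down the plungers of the other cases, and leave the boards and everything else on the bench where they are; the lid stays open.

Things in the scene. Friction and masses are not known exactly. Their poses are not given: they have to be found in the camera images.
- case_a: closed light grey test case, 150 (x) x 130 (y) x 105 mm high, walls and floor 5 mm, fixed to the bench; one of three that look the same. Origin: centre of its underside; x points away from the robot's side (the lid's hinge is along the top of the +x wall, the handle near the -x edge), z up. Inside, an 18 mm wide bridge spans it along y at 46 to 53 mm height, and the spring plunger stands in its middle.
- lid_a (a joint): lid of case_a: hinge angle, 0 closed, 1.9 rad fully open (past upright, leaning away to +x). Flat plate 150 x 130 x 8 mm; its hinge axis runs along the case's y at x = +75 mm, z = 105 mm of the case. The hinge is stiff: the lid stays at the angle where it is left. About 2 N at the handle moves it.
- handle_a (a point): middle of the handle of lid_a: a round bar 16 mm across and 30 mm long, lying along the case's y on a narrow neck, 26 mm above the lid's top face and 25 mm from its free edge (125 mm from the hinge axis along the lid, 34 mm off it). Moves with the lid; pads on the bar's two flat ends can let it pivot.
- head_a: flat round plunger head of case_a, 40 mm across. Origin: centre of its top face, 97 mm above the case's underside when up (8 mm below the rim). Slides only straight down on a spring: about 3 N at the start, 12 N just before the stop; it comes back up by itself. The stop is rigid, 15 to 27 mm down, set differently in each case and unmarked: it must be felt. Over 50 N damages it.
- case_b: closed light grey test case, 150 (x) x 130 (y) x 105 mm high, walls and floor 5 mm, fixed to the bench; one of three that look the same. Origin: centre of its underside; x points away from the robot's side (the lid's hinge is along the top of the +x wall, the handle near the -x edge), z up. Inside, an 18 mm wide bridge spans it along y at 46 to 53 mm height, and the spring plunger stands in its middle.
- lid_b (a joint): lid of case_b: hinge angle, 0 closed, 1.9 rad fully open (past upright, leaning away to +x). Flat plate 150 x 130 x 8 mm; its hinge axis runs along the case's y at x = +75 mm, z = 105 mm of the case. The hinge is stiff: the lid stays at the angle where it is left. About 2 N at the handle moves it.
- handle_b (a point): middle of the handle of lid_b: a round bar 16 mm across and 30 mm long, lying along the case's y on a narrow neck, 26 mm above the lid's top face and 25 mm from its free edge (125 mm from the hinge axis along the lid, 34 mm off it). Moves with the lid; pads on the bar's two flat ends can let it pivot.
- head_b: flat round plunger head of case_b, 40 mm across. Origin: centre of its top face, 97 mm above the case's underside when up (8 mm below the rim). Slides only straight down on a spring: about 3 N at the start, 12 N just before the stop; it comes back up by itself. The stop is rigid, 15 to 27 mm down, set differently in each case and unmarked: it must be felt. Over 50 N damages it.
- case_c: closed light grey test case, 150 (x) x 130 (y) x 105 mm high, walls and floor 5 mm, fixed to the bench; one of three that look the same. Origin: centre of its underside; x points away from the robot's side (the lid's hinge is along the top of the +x wall, the handle near the -x edge), z up. Inside, an 18 mm wide bridge spans it along y at 46 to 53 mm height, and the spring plunger stands in its middle.
- lid_c (a joint): lid of case_c: hinge angle, 0 closed, 1.9 rad fully open (past upright, leaning away to +x). Flat plate 150 x 130 x 8 mm; its hinge axis runs along the case's y at x = +75 mm, z = 105 mm of the case. The hinge is stiff: the lid stays at the angle where it is left. About 2 N at the handle moves it.
- handle_c (a point): middle of the handle of lid_c: a round bar 16 mm across and 30 mm long, lying along the case's y on a narrow neck, 26 mm above the lid's top face and 25 mm from its free edge (125 mm from the hinge axis along the lid, 34 mm off it). Moves with the lid; pads on the bar's two flat ends can let it pivot.
- head_c: flat round plunger head of case_c, 40 mm across. Origin: centre of its top face, 97 mm above the case's underside when up (8 mm below the rim). Slides only straight down on a spring: about 3 N at the start, 12 N just before the stop; it comes back up by itself. The stop is rigid, 15 to 27 mm down, set differently in each case and unmarked: it must be felt. Over 50 N damages it.
- board: the assembled circuit board, 100 x 70 x 4 mm, loose, with components up to 16 mm high (a long connector along one end, a square heat sink, two round capacitors, chips). Lies flat on the floor of one of the cases, under its plunger. Origin: centre of its underside, z up.
- blank_1: bare board, same outline and material, 100 x 70 x 4 mm, without any components, loose on the floor of one of the other cases. Origin: centre of its underside.
- blank_2: bare board, same outline and material, 100 x 70 x 4 mm, without any components, loose on the floor of one of the other cases. Origin: centre of its underside.
- jar: small round jar of flux, 38 mm across, 60 mm tall, standing between two cases; loose bystander. Origin: middle of its underside.
- driver: screwdriver 160 mm long lying between two cases; loose bystander. Origin: under its middle.
- spool: reel of solder wire, 60 mm across, 55 mm tall; loose bystander. Origin: middle of its underside.
- meter: hand multimeter lying flat, 150 x 75 x 43 mm; loose bystander. Origin: middle of its underside.
- mug: white mug, 76 mm across, 90 mm tall; loose bystander. Origin: middle of its underside.
- can: spray can, 60 mm across, 110 mm tall; loose bystander. Origin: middle of its underside.
- brush: hand brush 160 mm long lying beside the cases; loose bystander. Origin: under its middle.
There are look-alikes about, which are no part of the job. What is shaped like the case_b but green or pink is not meant.

How it is judged:
By the outcome, as a careful person would: the job done as asked, in the order asked, and still so for the second after the job is handed in, with the robot touching nothing.
It also fails if it takes over 72 s, if anything falls off the work surface, if the arm or the gripper's body presses on something with over 40 N, if the wrist force passes 120 N, or if a joint passes its speed limit or range.

## Working session

There is one attempt and no reset: what is moved stays moved. The work goes in short steps, Python scripts to look and compute and a shell command to move; the robot and the scene stay as the last step left them, time stands still between calls to the robot, and variables do not carry over. Pictures are saved under pics/ and viewed, at most 10 in all, crops included, and the job is handed in when it is done.

```bash
mkdir -p pics; ls; python3 - <<'E'
from bench import r
import cv2,numpy as np
for n in("top","side"):
    c=r.capture(n);cv2.imwrite(f"pics/{n}0.png",c["pixels"][:,:,::-1])
    print(n,{k:np.round(v,4).tolist() for k,v in c.items() if k!="pixels"})
print(r.tip_reach,r.state())
E
```

```text
pics
top {'fovy': 44.1343, 'cx': 252.4686, 'cy': 193.7083, 'dist_coeffs': [-0.0139, 0.0, 0.0, 0.0, 0.0], 'eye': [0.3278, -0.1436, 1.5492], 'rotation': [[-0.003, 0.9878, -0.1559], [-1.0, -0.0028, 0.0015], [0.0011, 0.1559, 0.9878]]}
side {'fovy': 42.0113, 'cx': 257.282, 'cy': 189.4952, 'dist_coeffs': [-0.1169, 0.0, 0.0, 0.0, 0.0], 'eye': [0.4573, -1.6569, 1.0657], 'rotation': [[0.9977, 0.051, -0.0448], [-0.0649, 0.522, -0.8505], [-0.02, 0.8514, 0.5241]]}
0.014 {'t': 0.1, 'joint_positions': array([ 1.13463316e+00,  2.77092710e-01, -2.77317152e-02,  1.26800907e+00,
        2.69151949e-05,  1.46741095e+00]), 'joint_vel': array([ 4.14367748e-04, -1.45027721e-03,  4.21129448e-03,  7.15555076e-04,
        8.98457334e-05, -2.65868983e-04]), 'joint_efforts': array([ 7.45595116e-05, -4.46707428e+01,  2.96129090e+01,  8.41614150e-03,
       -9.88187912e-05, -6.47113723e-06]), 'eef_pos': array([0.20387642, 0.5901006 , 0.24425494]), 'tcp_rot': array([[-9.45138459e-01,  3.26668807e-01, -8.85028191e-04],
       [ 3.26669920e-01,  9.45136708e-01, -1.83507767e-03],
       [ 2.37009999e-04, -2.02351457e-03, -9.99997925e-01]]), 'wrist_force': array([-0.33682898, -1.28940825,  0.31674586]), 'wrist_torque': array([-0.02554292,  0.02185913, -0.01760727]), 'finger_force': 0.0, 'width': 0.08549579603204224}
```

View pics/top0.png

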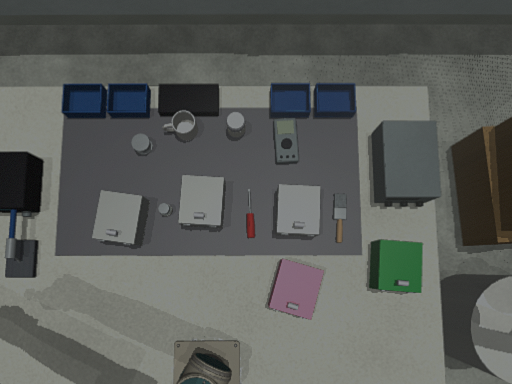

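View pics/side0.png

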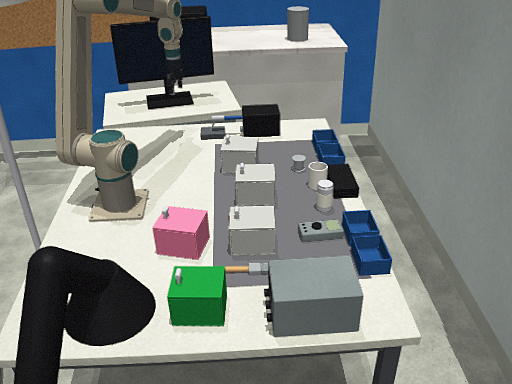

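The top view shows the three light grey cases at about (118,218), (202,202) and (298,210), with handles at about (112,233), (199,215) and (299,225). Jar at (164,210), driver at (250,215). Next I measure the lids and handles.

```bash
cat > h.py <<'E'
from bench import r
import cv2,numpy as np
def ray(c,uv):
    f=192/np.tan(np.radians(c["fovy"]/2));K=np.array([[f,0,c["cx"]],[0,f,c["cy"]],[0,0,1.]])
    p=cv2.undistortPoints(np.array(uv,float).reshape(-1,1,2),K,np.array(c["dist_coeffs"],float))[:,0]
    d=np.c_[p[:,0],-p[:,1],-np.ones(len(p))]@np.array(c["rotation"]).T
    return np.array(c["eye"]),d
def plane(c,uv,z):
    e,d=ray(c,uv);return e+d*((z-e[2])/d[:,2])[:,None]
E
python3 - <<'E'
from h import *
c=r.capture("top");im=c["pixels"];g=im.min(2).astype(np.uint8)
for n,(u,v) in dict(L=(118,212),M=(202,195),R=(298,203)).items():
    t=int(np.median(g[v-6:v+6,u-6:u+6]))
    m=(abs(g.astype(int)-t)<14).astype(np.uint8)
    m=cv2.morphologyEx(m,cv2.MORPH_OPEN,np.ones((3,3)))
    k,lab=cv2.connectedComponents(m);b=(lab==lab[v,u]).astype(np.uint8)
    ct=max(cv2.findContours(b,0,1)[0],key=cv2.contourArea)
    P=plane(c,ct[:,0],.113)[:,:2].astype(np.float32)
    R=cv2.minAreaRect(P*1000);print(n,t,R,b.sum())
    (cx,cy),_,_=R
x=cv2.resize(im[160:270,80:340],None,fx=3,fy=3,interpolation=cv2.INTER_CUBIC)
cv2.imwrite("pics/crop1.png",x[:,:,::-1])
E
```

```text
L 125 ((486.1283264160156, 268.5769348144531), (127.65097045898438, 147.5398406982422), 82.09056091308594) 1946
M 131 ((537.5148315429688, 12.414627075195312), (127.56074523925781, 147.23370361328125), 86.3376693725586) 1918
R 131 ((508.1790771484375, -286.27947998046875), (126.86385345458984, 147.26870727539062), 87.08264923095703) 1902
```

View pics/crop1.png

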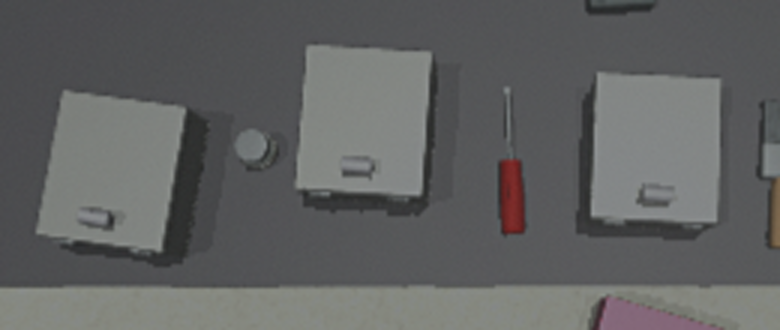

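The three lids are clear: handles in the crop at (96,217), (358,166) and (657,194), and lid sizes match 130x150. Checking the handle points against the lid centres and planning the arcs.

```bash
cat >> h.py <<'E'
from scipy.spatial.transform import Rotation as Ro
C=dict(L=(.486,.2686,-7.9),M=(.5375,.0124,-3.7),R=(.508,-.2863,-2.9))
def hp(n,th,off=0):
    x,y,a=C[n];a=np.radians(a);s=.075+(-.125*np.cos(th)+.034*np.sin(th))
    return np.array([x+s*np.cos(a),y+s*np.sin(a),.105+.125*np.sin(th)+.034*np.cos(th)-.005])
E
python3 - <<'E'
from h import *
c=r.capture("top")
print(plane(c,[(112,232.3),(199.3,215.3),(299,224.7)],.143).round(4))
p=r.state()["eef_pos"]
for n in "LMR":
    print(n,hp(n,0).round(4))
h=hp("L",0);print("approach",(h-p)/.15)
for n in "LMR":print(n,[((hp(n,t)-hp(n,0))/.15).round(2).tolist() for t in np.arange(.12,1.9,.12)])
E
```

```text
[[ 0.4349  0.2718  0.143 ]
 [ 0.485   0.0131  0.143 ]
 [ 0.4561 -0.284   0.143 ]]
L [0.4365 0.2755 0.134 ]
M [0.4876 0.0156 0.134 ]
R [ 0.4581 -0.2838  0.134 ]
approach [ 1.5499746  -2.09871252 -0.73698212]
L [[0.03, -0.0, 0.1], [0.08, -0.01, 0.19], [0.13, -0.02, 0.28], [0.2, -0.03, 0.36], [0.27, -0.04, 0.43], [0.35, -0.05, 0.49], [0.44, -0.06, 0.55], [0.54, -0.07, 0.59], [0.63, -0.09, 0.62], [0.74, -0.1, 0.63], [0.84, -0.12, 0.64], [0.94, -0.13, 0.63], [1.04, -0.14, 0.61], [1.14, -0.16, 0.58], [1.23, -0.17, 0.53]]
M [[0.03, -0.0, 0.1], [0.08, -0.01, 0.19], [0.13, -0.01, 0.28], [0.2, -0.01, 0.36], [0.27, -0.02, 0.43], [0.36, -0.02, 0.49], [0.44, -0.03, 0.55], [0.54, -0.03, 0.59], [0.64, -0.04, 0.62], [0.74, -0.05, 0.63], [0.84, -0.05, 0.64], [0.95, -0.06, 0.63], [1.05, -0.07, 0.61], [1.15, -0.07, 0.58], [1.24, -0.08, 0.53]]
R [[0.03, -0.0, 0.1], [0.08, -0.0, 0.19], [0.13, -0.01, 0.28], [0.2, -0.01, 0.36], [0.27, -0.01, 0.43], [0.36, -0.02, 0.49], [0.45, -0.02, 0.55], [0.54, -0.03, 0.59], [0.64, -0.03, 0.62], [0.74, -0.04, 0.63], [0.85, -0.04, 0.64], [0.95, -0.05, 0.63], [1.05, -0.05, 0.61], [1.15, -0.06, 0.58], [1.24, -0.06, 0.53]]
```

```bash
python3 -m creep '[85,0.8,-1,0,0,0,0.062, 85,0.8,-1,0,0,0,0.062, 85,0.8,-1,0,0,0,0.062, 85,0.8,-1,0,0,0,0.062]'; python3 -m creep '[85,0.74,-1,-0.2,0,0,0, 85,0.74,-1,-0.2,0,0,0, 85,0.74,-1,-0.2,0,0,0, 85,0.74,-1,-0.2,0,0,0, 85,0.74,-1,-0.2,0,0,0, 85,0.74,-1,-0.2,0,0,0]'; python3 - <<'E'
from h import *
s=r.state();print((hp("L",0)+[-.0005,-.0015,0]-s["eef_pos"])/.15,s["tcp_rot"].round(3))
E
```

```text
t: 0.6
eef_pos: [0.325, 0.4388, 0.2451]
tcp_rot: [[-0.991, 0.138, 0.0], [0.138, 0.991, -0.001], [-0.0, -0.001, -1.0]]
wrist_force: [0.7, 1.0, -0.3]
width: 0.085
finger_force: 0.0
t: 1.2
eef_pos: [0.4353, 0.29, 0.215]
tcp_rot: [[-0.99, 0.14, -0.001], [0.14, 0.99, 0.0], [0.001, -0.0, -1.0]]
wrist_force: [0.1, 0.0, 0.5]
width: 0.0852
finger_force: 0.0
[ 0.00452283 -0.1068349  -0.54010592] [[-0.99   0.14  -0.001]
 [ 0.14   0.99   0.   ]
 [ 0.001 -0.    -1.   ]]
```

```bash
python3 -m creep '[85,0.0,-0.107,-0.2,0,0,0, 85,0,-0.107,-0.4,0,0,0, 85,0,-0.107,-0.54,0,0,0, 85,0,-0.107,-0.54,0,0,0, 30,0,-0.107,-0.54,0,0,0, 20,0,-0.107,-0.54,0,0,0, 20,0,-0.107,-0.54,0,0,0, 20,0,-0.107,-0.54,0,0,0, 20,0,-0.107,-0.54,0,0,0, 20,0,-0.107,-0.54,0,0,0]'
```

```text
t: 2.2
eef_pos: [0.4362, 0.2764, 0.136]
tcp_rot: [[-0.991, 0.137, 0.002], [0.137, 0.991, 0.004], [-0.002, 0.005, -1.0]]
wrist_force: [-2.2, 4.1, 5.6]
width: 0.0285
finger_force: 59.2
```

```bash
python3 -m creep '[20,0.03,0.01,0.1,0,0,0, 20,0.08,0,0.19,0,0,0, 20,0.13,0,0.28,0,0,0, 20,0.2,-0.01,0.36,0,0,0, 20,0.2,-0.01,0.36,0,0,0]'
```

```text
t: 2.7
eef_pos: [0.4649, 0.2725, 0.1883]
tcp_rot: [[-0.99, 0.138, -0.002], [0.138, 0.99, -0.001], [0.002, -0.001, -1.0]]
wrist_force: [-1.4, 0.4, 0.0]
width: 0.0285
finger_force: 60.7
```

```bash
python3 -m creep '[20,0.07,-0.01,0.07,0,0,0, 20,0.15,-0.02,0.13,0,0,0, 20,0.24,-0.03,0.19,0,0,0, 20,0.34,-0.04,0.23,0,0,0, 20,0.43,-0.06,0.26,0,0,0, 20,0.54,-0.07,0.27,0,0,0, 20,0.64,-0.09,0.28,0,0,0, 20,0.74,-0.1,0.27,0,0,0, 20,0.84,-0.11,0.25,0,0,0, 20,0.94,-0.13,0.22,0,0,0, 20,0.98,-0.135,0.2,0,0,0,20,0.98,-0.135,0.2,0,0,0]'
```

```text
t: 3.9
eef_pos: [0.614, 0.2519, 0.2183]
tcp_rot: [[-0.99, 0.139, 0.002], [0.139, 0.99, -0.002], [-0.003, -0.001, -1.0]]
wrist_force: [0.3, -2.7, 3.2]
width: 0.0283
finger_force: 58.8
```

```bash
python3 -m creep '[85,0,0,0,0,0,0, 85,0,0,0,0,0,0, 85,0,0,0,0,0,0, 85,0,0,0.3,0,0,0, 85,0,0,0.6,0,0,0, 85,-0.4,-0.8,0.6,0,0,0.023, 85,-0.85,-1,0.4,0,0,0.023, 85,-0.85,-1,0.2,0,0,0.023, 85,-0.85,-1,0.2,0,0,0.023, 85,-0.85,-1,0.2,0,0,0.023, 85,-0.85,-1,0.2,0,0,0.023]'; python3 - <<'E'
from h import *
s=r.state();print((hp("M",0)+[-.001,-.001,0]-s["eef_pos"])/.15)
im=r.capture("top")["pixels"]
x=cv2.resize(im[150:260,70:230],None,fx=4,fy=4,interpolation=cv2.INTER_CUBIC)
cv2.imwrite("pics/crop2.png",x[:,:,::-1])
E
```

```text
t: 5.0
eef_pos: [0.4823, 0.1021, 0.247]
tcp_rot: [[-0.998, 0.067, -0.003], [0.067, 0.998, -0.0], [0.003, -0.0, -1.0]]
wrist_force: [0.5, 0.7, 1.5]
width: 0.0848
finger_force: 0.0
[ 0.02843506 -0.58335748 -0.75339229]
```

View pics/crop2.png

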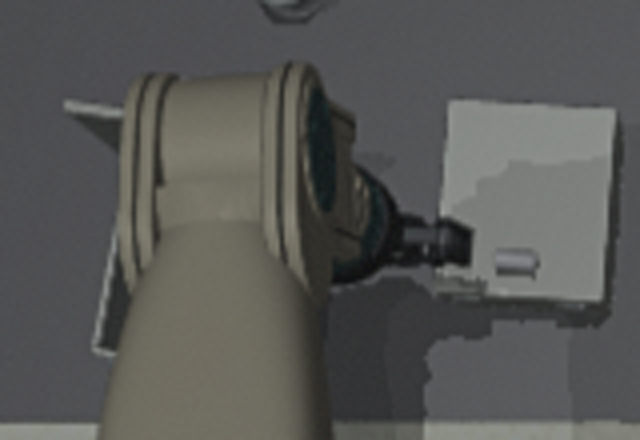

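The arm still covers the left case; its open lid is visible at (95,105). I move on to the middle case and look from there.

```bash
python3 -m creep '[85,0.03,-0.58,0,0,0,0, 85,0.03,-0.58,0,0,0,0, 85,0.03,-0.58,-0.2,0,0,0, 85,0.03,-0.58,-0.5,0,0,0, 85,0.03,-0.58,-0.75,0,0,0, 85,0.03,-0.58,-0.75,0,0,0]'; python3 - <<'E'
from h import *
s=r.state();print((hp("M",0)+[-.001,-.001,0]-s["eef_pos"])/.15)
im=r.capture("top")["pixels"]
x=cv2.resize(im[150:260,70:230],None,fx=4,fy=4,interpolation=cv2.INTER_CUBIC)
cv2.imwrite("pics/crop3.png",x[:,:,::-1])
E
```

```text
t: 5.65
eef_pos: [0.4876, 0.0168, 0.1323]
tcp_rot: [[-0.998, 0.065, -0.007], [0.065, 0.998, 0.001], [0.007, 0.0, -1.0]]
wrist_force: [-1.1, 0.2, 0.1]
width: 0.0849
finger_force: 0.0
[-0.00645298 -0.01439197  0.01150596]
```

View pics/crop3.png

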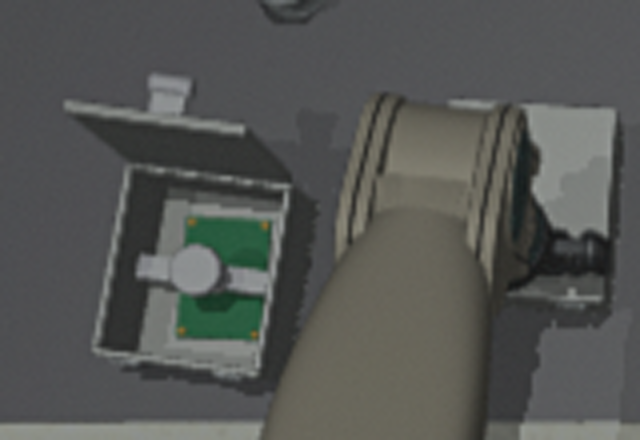

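The left case's lid is upright and its green board, around (225,275), is bare. Now I open the middle case.

```bash
python3 -m creep '[40,-0.005,-0.01,0.01,0,0,0, 20,-0.005,-0.01,0.01,0,0,0, 20,-0.005,-0.01,0.01,0,0,0, 20,-0.005,-0.01,0.01,0,0,0, 20,-0.005,-0.01,0.01,0,0,0, 20,-0.005,-0.01,0.01,0,0,0]'; python3 -m creep '[20,0.03,0.0,0.1,0,0,0, 20,0.08,-0.01,0.19,0,0,0, 20,0.13,-0.01,0.28,0,0,0, 20,0.2,-0.01,0.36,0,0,0, 20,0.2,-0.01,0.36,0,0,0]'
```

```text
t: 6.3
eef_pos: [0.4903, 0.0166, 0.1398]
tcp_rot: [[-0.998, 0.065, 0.005], [0.065, 0.998, 0.006], [-0.004, 0.006, -1.0]]
wrist_force: [-0.6, 7.1, 7.7]
width: 0.0287
finger_force: 59.0
t: 6.8
eef_pos: [0.5195, 0.0147, 0.1922]
tcp_rot: [[-0.998, 0.064, 0.001], [0.064, 0.998, 0.005], [-0.001, 0.005, -1.0]]
wrist_force: [1.7, 4.9, -4.2]
width: 0.0285
finger_force: 60.1
```

```bash
python3 -m creep '[20,0.07,0.01,0.07,0,0,0, 20,0.15,0.01,0.13,0,0,0, 20,0.24,0,0.19,0,0,0, 20,0.34,0,0.23,0,0,0, 20,0.43,-0.01,0.26,0,0,0, 20,0.54,-0.01,0.27,0,0,0, 20,0.64,-0.02,0.28,0,0,0, 20,0.74,-0.03,0.27,0,0,0, 20,0.84,-0.03,0.25,0,0,0, 20,0.94,-0.04,0.22,0,0,0, 20,0.98,-0.045,0.2,0,0,0,20,0.98,-0.045,0.2,0,0,0]'; python3 -m creep '[85,0,0,0,0,0,0, 85,0,0,0,0,0,0, 85,0,0,0,0,0,0, 85,0,0,0.3,0,0,0, 85,0,0,0.6,0,0,0, 85,-0.4,-0.8,0.6,0,0,0.004, 85,-0.9,-1,0.6,0,0,0.004, 85,-1,-1,0.4,0,0,0.004, 85,-1,-1,0.2,0,0,0.004, 85,-1,-1,0.2,0,0,0.004, 85,-1,-1,0.2,0,0,0.004]'; python3 - <<'E'
from h import *
s=r.state();print((hp("R",0)+[-.001,0,0]-s["eef_pos"])/.15)
E
```

```text
t: 8.0
eef_pos: [0.667, 0.0055, 0.2225]
tcp_rot: [[-0.998, 0.066, 0.003], [0.066, 0.998, -0.001], [-0.003, -0.001, -1.0]]
wrist_force: [0.9, -0.5, 2.3]
width: 0.027
finger_force: 58.7
t: 9.1
eef_pos: [0.5101, -0.144, 0.2478]
tcp_rot: [[-0.998, 0.057, -0.008], [0.057, 0.998, 0.003], [0.008, 0.002, -1.0]]
wrist_force: [1.2, 0.9, 0.4]
width: 0.0848
finger_force: 0.0
[-0.35373488 -0.93194424 -0.75870095]
```

```bash
python3 -m creep '[85,-0.35,-0.93,0,0,0,0, 85,-0.35,-0.93,0,0,0,0, 85,-0.35,-0.93,0,0,0,0, 85,-0.35,-0.93,0,0,0,0, 85,-0.35,-0.93,0,0,0,0]'; python3 - <<'E'
from h import *
s=r.state();print((hp("R",0)+[-.001,0,0]-s["eef_pos"])/.15)
im=r.capture("top")["pixels"]
x=cv2.resize(im[150:260,150:310],None,fx=4,fy=4,interpolation=cv2.INTER_CUBIC)
cv2.imwrite("pics/crop4.png",x[:,:,::-1])
E
```

```text
t: 9.6
eef_pos: [0.4634, -0.284, 0.2519]
tcp_rot: [[-0.998, 0.055, 0.001], [0.055, 0.998, 0.0], [-0.001, 0.0, -1.0]]
wrist_force: [-0.0, 0.2, -0.1]
width: 0.085
finger_force: 0.0
[-0.04192461  0.00172251 -0.78594301]
```

View pics/crop4.png

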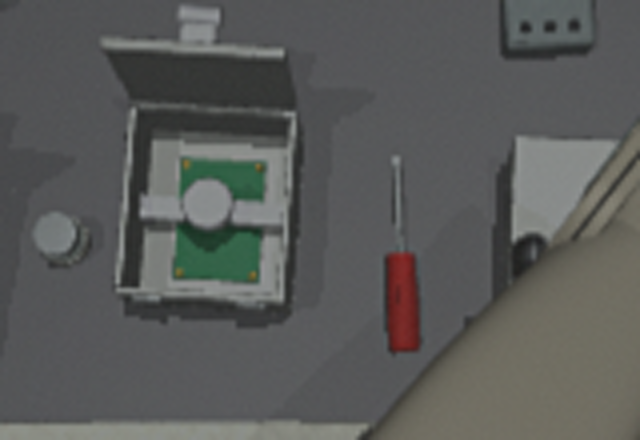

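The middle case, board around (220,220), is also bare, so the right one holds the assembled board. Opening it.

```bash
python3 -m creep '[85,-0.04,0,-0.25,0,0,0, 85,-0.04,0,-0.5,0,0,0, 85,-0.04,0,-0.76,0,0,0, 85,-0.04,0,-0.76,0,0,0, 40,-0.04,0,-0.76,0,0,0, 20,-0.04,0,-0.76,0,0,0, 20,-0.04,0,-0.76,0,0,0, 20,-0.04,0,-0.76,0,0,0, 20,-0.04,0,-0.76,0,0,0, 20,-0.04,0,-0.76,0,0,0]'; python3 -m creep '[20,0.03,0.0,0.1,0,0,0, 20,0.08,0,0.19,0,0,0, 20,0.13,-0.01,0.28,0,0,0, 20,0.2,-0.01,0.36,0,0,0, 20,0.2,-0.01,0.36,0,0,0]'
```

```text
t: 10.65
eef_pos: [0.4585, -0.283, 0.1399]
tcp_rot: [[-0.999, 0.053, 0.004], [0.053, 0.999, 0.001], [-0.004, 0.001, -1.0]]
wrist_force: [0.2, 4.5, 6.3]
width: 0.0287
finger_force: 59.2
t: 11.15
eef_pos: [0.4875, -0.2844, 0.192]
tcp_rot: [[-0.999, 0.053, 0.0], [0.053, 0.999, 0.001], [-0.0, 0.001, -1.0]]
wrist_force: [-0.1, 1.7, -2.4]
width: 0.0282
finger_force: 60.7
```

```bash
python3 -m creep '[20,0.07,0,0.07,0,0,0, 20,0.15,0,0.13,0,0,0, 20,0.24,0,0.19,0,0,0, 20,0.34,0,0.23,0,0,0, 20,0.43,-0.01,0.26,0,0,0, 20,0.54,-0.01,0.27,0,0,0, 20,0.64,-0.02,0.28,0,0,0, 20,0.74,-0.02,0.27,0,0,0, 20,0.84,-0.03,0.25,0,0,0, 20,0.94,-0.03,0.22,0,0,0, 20,1,-0.035,0.19,0,0,0,20,1,-0.035,0.19,0,0,0]'; python3 -m creep '[85,0,0,0,0,0,0, 85,0,0,0,0,0,0, 85,0,0,0,0,0,0, 85,0,0,0.3,0,0,0, 85,0,0,0.6,0,0,0, 85,-0.4,0.1,0.6,0,0,0, 30,-1,0.7,0.6,0,0,0, 0,-1,1,0.6,0,0,0, 0,-1,1,0.6,0,0,0, 0,-1,1,0.6,0,0,0, 0,-1,1,0.6,0,0,0]';  python3 -m creep '[0,-0.1,0.8,0,0,0,0, 0,-0.1,0.8,0,0,0,0, 0,-0.1,0.8,0,0,0,0, 0,-0.1,0.8,0,0,0,0]'; python3 - <<'E'
from h import *
im=r.capture("top")["pixels"]
x=cv2.resize(im[150:260,230:370],None,fx=5,fy=5,interpolation=cv2.INTER_CUBIC)
cv2.imwrite("pics/crop5.png",x[:,:,::-1])
E
```

```text
t: 12.35
eef_pos: [0.6394, -0.2917, 0.2223]
tcp_rot: [[-0.999, 0.053, 0.006], [0.053, 0.999, -0.004], [-0.006, -0.003, -1.0]]
wrist_force: [0.6, -1.3, 5.1]
width: 0.0275
finger_force: 58.6
t: 13.45
eef_pos: [0.4846, -0.1376, 0.31]
tcp_rot: [[-0.999, 0.051, -0.001], [0.051, 0.999, 0.001], [0.001, 0.001, -1.0]]
wrist_force: [0.6, -0.7, 0.2]
width: 0.0119
finger_force: 0.0
t: 13.85
eef_pos: [0.472, -0.0185, 0.3098]
tcp_rot: [[-0.999, 0.05, 0.0], [0.05, 0.999, 0.0], [-0.0, 0.0, -1.0]]
wrist_force: [-0.4, 0.0, -0.1]
width: -0.0002
finger_force: 0.0
```

View pics/crop5.png

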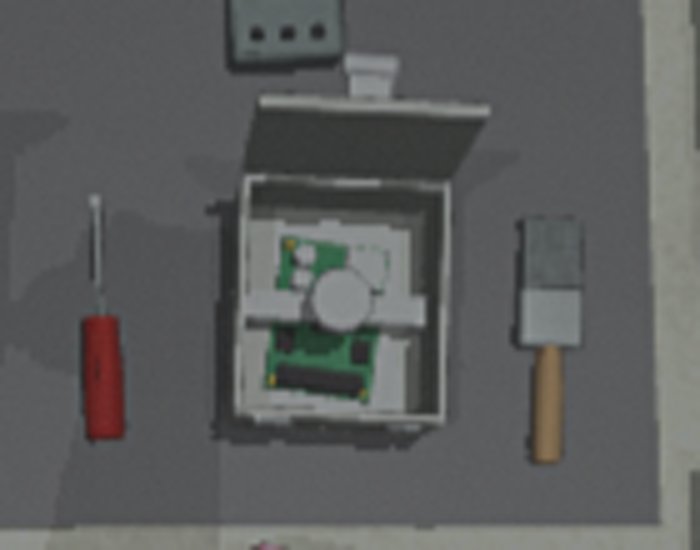

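The right case, at crop centre (343,298), holds the assembled board: connector at (320,380), capacitors, heat sink. Its lid is upright, and the plunger head is at full-picture pixel (298.6,209.6).

```bash
python3 - <<'E'
from h import *
c=r.capture("top");h=plane(c,[(298.6,209.6)],.097)[0];print(h,C["R"])
s=r.state();print(([*h[:2],.097+.014+.012]-s["eef_pos"])/.15)
E
```

```text
[ 0.50699003 -0.28819031  0.097     ] (0.508, -0.2863, -2.9)
[ 0.22910284 -1.78391365 -1.24517664]
```

```bash
python3 -m creep '[0,0.23,-0.9,0,0,0,0, 0,0.23,-0.9,0,0,0,0, 0,0.23,-0.9,0,0,0,0, 0,0.23,-0.9,0,0,0,0]'; python3 -m creep '[0,0,-0.88,0,0,0,0, 0,0,-0.88,0,0,0,0, 0,0,-0.88,0,0,0,0, 0,0,-0.88,-0.3,0,0,0, 0,0,-0.88,-0.6,0,0,0, 0,0,-0.88,-0.9,0,0,0, 0,0,-0.88,-1,0,0,0,0,0,-0.88,-1,0,0,0,0,0,-0.88,-1,0,0,0]'
```

```text
t: 14.35
eef_pos: [0.5079, -0.1613, 0.3092]
tcp_rot: [[-0.998, 0.06, 0.001], [0.06, 0.998, -0.002], [-0.001, -0.002, -1.0]]
wrist_force: [0.4, 0.8, -0.5]
width: -0.0003
finger_force: 0.0
t: 15.25
eef_pos: [0.5066, -0.288, 0.1601]
tcp_rot: [[-0.999, 0.054, 0.0], [0.054, 0.999, -0.0], [-0.0, -0.0, -1.0]]
wrist_force: [0.6, -1.2, 0.1]
width: 0.0002
finger_force: 0.0
```

```bash
python3 -m creep '[0,0,0,-0.1,0,0,0, 0,0,0,-0.2,0,0,0, 0,0,0,-0.3,0,0,0, 0,0,0,-0.3,0,0,0]'; python3 -m creep '[0,0,0,-0.02,0,0,0, 0,0,0,-0.04,0,0,0, 0,0,0,-0.06,0,0,0, 0,0,0,-0.06,0,0,0]';python3 -m creep '[0,0,0,-0.01,0,0,0, 0,0,0,-0.02,0,0,0, 0,0,0,-0.02,0,0,0]'; python3 -m creep '[0,0,0,-0.01,0,0,0, 0,0,0,-0.02,0,0,0, 0,0,0,-0.02,0,0,0]'
```

```text
t: 15.65
eef_pos: [0.5065, -0.2874, 0.1151]
tcp_rot: [[-0.999, 0.053, 0.0], [0.053, 0.999, -0.0], [-0.0, -0.0, -1.0]]
wrist_force: [-0.5, 0.3, 0.0]
width: -0.0
finger_force: 0.0
t: 16.05
eef_pos: [0.5078, -0.2882, 0.1071]
tcp_rot: [[-0.999, 0.053, 0.003], [0.053, 0.999, -0.002], [-0.003, -0.002, -1.0]]
wrist_force: [1.4, -1.2, 3.7]
width: 0.0
finger_force: 2.0
t: 16.35
eef_pos: [0.5078, -0.2882, 0.1037]
tcp_rot: [[-0.999, 0.053, 0.003], [0.053, 0.999, -0.002], [-0.003, -0.002, -1.0]]
wrist_force: [1.5, -1.8, 4.6]
width: 0.0001
finger_force: 2.7
t: 16.65
eef_pos: [0.5078, -0.2882, 0.1009]
tcp_rot: [[-0.999, 0.053, 0.003], [0.053, 0.999, -0.002], [-0.003, -0.002, -1.0]]
wrist_force: [2.1, -1.5, 7.0]
width: 0.0
finger_force: 3.3
```

```bash
for i in 1; do :; done; python3 -m creep '[0,0,0,-0.01,0,0,0, 0,0,0,-0.02,0,0,0, 0,0,0,-0.02,0,0,0]'|grep -E 'eef|wrist'; python3 -m creep '[0,0,0,-0.01,0,0,0, 0,0,0,-0.01,0,0,0]'|grep -E 'eef|wrist';python3 -m creep '[0,0,0,-0.01,0,0,0, 0,0,0,-0.01,0,0,0]'|grep -E 'eef|wrist'
```

```text
eef_pos: [0.5078, -0.2882, 0.0981]
wrist_force: [1.4, -1.6, 7.6]
eef_pos: [0.5078, -0.2882, 0.0967]
wrist_force: [0.5, -0.5, 8.2]
eef_pos: [0.5078, -0.2882, 0.0954]
wrist_force: [0.5, -0.4, 9.3]
```

```bash
python3 -m creep '[0,0,0,-0.01,0,0,0, 0,0,0,-0.01,0,0,0]'|grep -E 'eef|wrist';python3 -m creep '[0,0,0,-0.01,0,0,0, 0,0,0,-0.01,0,0,0]'|grep -E 'eef|wrist'
```

```text
eef_pos: [0.5078, -0.2882, 0.094]
wrist_force: [1.0, -1.1, 9.3]
eef_pos: [0.5078, -0.2882, 0.0925]
wrist_force: [0.1, -1.1, 10.7]
```

```bash
python3 -m creep '[0,0,0,-0.01,0,0,0, 0,0,0,-0.01,0,0,0]'|grep -E 'eef|wrist'; python3 -m creep '[0,0,0,-0.007,0,0,0, 0,0,0,-0.007,0,0,0]'|grep -E 'eef|wrist'
```

```text
eef_pos: [0.5078, -0.2882, 0.0912]
wrist_force: [0.3, -0.9, 11.0]
eef_pos: [0.5078, -0.2882, 0.0902]
wrist_force: [-0.5, -1.4, 11.4]
```

```bash
python3 -m creep '[0,0,0,-0.007,0,0,0, 0,0,0,-0.007,0,0,0]'|grep -E 'eef|wrist'; python3 -m creep '[0,0,0,-0.007,0,0,0, 0,0,0,-0.007,0,0,0]'|grep -E 'eef|wrist'
```

```text
eef_pos: [0.5078, -0.2882, 0.09]
wrist_force: [-1.0, -0.1, 14.3]
eef_pos: [0.5079, -0.2882, 0.0899]
wrist_force: [-3.3, 0.7, 20.7]
```

Travel stopped at 0.090 m while the force rose from 11 to 21 N, so that's the stop. Holding.

```bash
python3 -m creep '[0,0,0,0,0,0,0, 0,0,0,0,0,0,0, 0,0,0,0,0,0,0, 0,0,0,0,0,0,0]'|grep -E 'eef|wrist'
```

```text
eef_pos: [0.5079, -0.2882, 0.0899]
wrist_force: [-2.9, 1.2, 20.6]
```

Steady. Hold another 1.2 s, then rise straight up slowly and clear.

```bash
python3 -m creep '[0,0,0,0,0,0,0, 0,0,0,0,0,0,0, 0,0,0,0,0,0,0, 0,0,0,0,0,0,0, 0,0,0,0,0,0,0, 0,0,0,0,0,0,0, 0,0,0,0,0,0,0, 0,0,0,0,0,0,0, 0,0,0,0,0,0,0, 0,0,0,0,0,0,0, 0,0,0,0,0,0,0, 0,0,0,0,0,0,0]'|grep -E 't:|eef|wrist'; python3 -m creep '[0,0,0,0.03,0,0,0, 0,0,0,0.06,0,0,0, 0,0,0,0.09,0,0,0, 0,0,0,0.12,0,0,0, 0,0,0,0.15,0,0,0, 0,0,0,0.18,0,0,0, 0,0,0,0.25,0,0,0, 0,0,0,0.5,0,0,0, 0,0,0,0.8,0,0,0, 0,0,0,1,0,0,0, 0,0,0,1,0,0,0]'|grep -E 'eef|wrist'; python3 -m creep '[0,-0.3,0.3,0.4,0,0,0, 0,-0.3,0.9,0.4,0,0,0, 0,-0.3,1,0.4,0,0,0, 0,-0.3,1,0.4,0,0,0, 0,-0.3,1,0.4,0,0,0]'|grep eef; python3 -m creep '[0,0,0.9,0,0,0,0, 0,0,0.9,0,0,0,0, 0,0,0.9,0,0,0,0, 0,0,0.9,0,0,0,0, 0,0,0.9,0,0,0,0]'|grep -E 't:|eef|wrist'
python3 - <<'E'
from h import *
im=r.capture("top")["pixels"]
x=cv2.resize(im[80:270,60:370],None,fx=2.5,fy=2.5,interpolation=cv2.INTER_CUBIC)
cv2.imwrite("pics/crop6.png",x[:,:,::-1])
E
```

```text
t: 20.15
eef_pos: [0.5079, -0.2882, 0.0899]
tcp_rot: [[-0.999, 0.053, 0.003], [0.053, 0.999, -0.003], [-0.003, -0.003, -1.0]]
wrist_force: [-2.5, 1.6, 20.8]
eef_pos: [0.5083, -0.2883, 0.2413]
wrist_force: [0.4, -0.0, -0.3]
eef_pos: [0.4595, -0.1336, 0.2957]
t: 22.25
eef_pos: [0.4608, -0.0019, 0.2949]
tcp_rot: [[-0.999, 0.052, -0.003], [0.052, 0.999, -0.0], [0.003, -0.001, -1.0]]
wrist_force: [-0.2, 0.4, 0.3]
```

View pics/crop6.png

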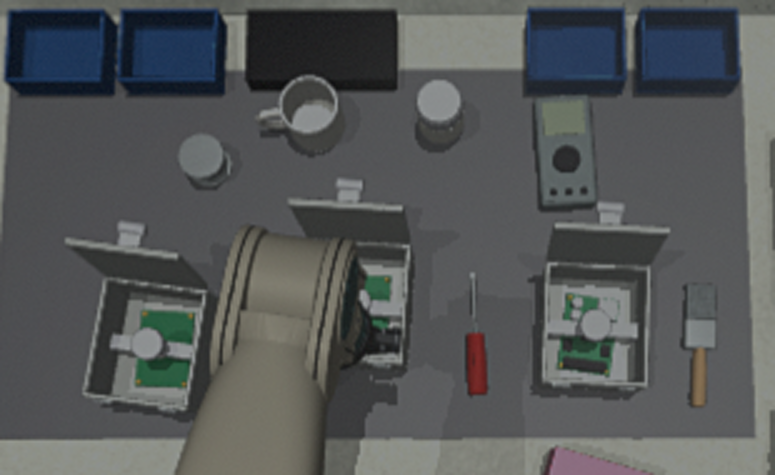

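All is in place: the right case at (597,325) is open with its plunger up, the bystanders have not moved, and the arm is clear of everything.

```bash
python3 -c "
from bench import r
print(r.hand_in())"
```

```text
the job is handed in; nothing more can be done
None
```

The assembled board was in the right-hand case (as seen from above): I opened its lid upright, pressed the plunger to its stop about 21 mm down at about 21 N, held it for over 1 s and let it rise fully, then handed in at about 22 s with the two bare-board cases' lids also left open.

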